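# Make up the soldering kit and the stone-setting kit at a jeweller's bench

### The job

Make up two kits at the jeweller's bench, one thing in each tray pocket, standing flat on the pocket floor; lift the clear flap of the wooden chest right up and leave it standing open to reach the jars inside. First complete the soldering kit in the red tray (the pale firebrick and the amber jar with the black cap), and only then put together the setting kit in the green tray (the steel bench block and the all-white jar); either pocket will do for either thing. Keep the jars upright and leave the all-blue jar where it stands.

Things in the scene. Friction and masses are not known exactly. Their poses are not given: they have to be found in the camera images.
- firebrick: pale cream soldering brick with small brown pits, loose, 64 (its x) by 44 (its y) by 36 mm high, about 0.08 kg. Origin: centre of its underside. Lies on the open bench in front of the chest.
- bench_block: bright steel bench block, loose, 45 by 45 by 30 mm high, about 0.45 kg. Origin: centre of its underside. Lies on the open bench in front of the chest.
- flux_jar: amber glass jar with a black cap, no label, loose, upright straight cylinder 36 mm diameter and 42 mm high (top 11 mm is the cap), about 0.05 to 0.1 kg. Origin: centre of its underside. Stands in the chest under the flap, beside the white jar, about 110 mm from it along the chest's y.
- stone_jar: white jar with a white cap and a paper band, loose, upright straight cylinder 36 mm diameter and 42 mm high (top 11 mm is the cap), about 0.05 to 0.1 kg. Origin: centre of its underside. Stands in the chest under the flap, beside the amber jar.
- blue_jar: all-blue plastic jar (blue cap, paper band), loose, upright straight cylinder 36 mm diameter and 42 mm high (top 11 mm is the cap), about 0.05 to 0.1 kg. Origin: centre of its underside. Stands on the open bench among the stock; belongs to no kit and must stay (moved under 30 mm).
- solder_tray: red plastic kit tray, fixed, 210 (its x) by 110 (its y) by 12 mm high, 4 mm floor and walls, one 4 mm divider as high as the walls across its middle making two open pockets, each 99 mm (x) by 102 mm (y), their centres 51.5 mm to +x and -x of the tray's origin. Origin: centre of the underside; inner floor 4 mm above it. It stands to the left or right side of the bench.
- setting_tray: green plastic kit tray, fixed, 210 (its x) by 110 (its y) by 12 mm high, 4 mm floor and walls, one 4 mm divider as high as the walls across its middle making two open pockets, each 99 mm (x) by 102 mm (y), their centres 51.5 mm to +x and -x of the tray's origin. Origin: centre of the underside; inner floor 4 mm above it. It stands to the left or right side of the bench.
- chest: open-topped light wooden stock chest, fixed, 130 (its x) by 240 (its y) by 55 mm high, 5 mm walls and floor, both jars standing on its floor. Origin: centre of the underside; its x axis points away from the robot. The flap's hinge axis runs along the chest's y, 65 mm to +x of the origin and 55.5 mm above it.
- flap (a joint): angle of the clear acrylic flap (4 mm thick, 130 by 240 mm, covers the whole chest, brass strip along its near edge): 0 rad closed, grows as its near (-x) edge lifts up and over the far edge, 1.57 upright, stop at 1.9. The hinge is stiff (0.15 N m friction, about 2 to 3 N at the knob), so the flap stays where it is left. It may start a little raised.
- flap_handle (a point): middle of the head of the flap's black knob, the place to pinch it: head 28 mm diameter and 16 mm thick, on a 12 mm stem; 112 mm from the hinge axis towards the near edge and 39 mm above the hinge level when closed (35 mm above the flap's top face, 18 mm from its near edge). It turns with the flap.
Not all that is in view belongs to the job. Leave any pink or yellow look-alike of the firebrick alone.

How it is judged:
On the way, in this order (a step that is already met when the one before it is completed fails the run):
1. the chest's flap is lifted right up (past 1.3 rad) (value of joint flap above 1.3 rad), for 0.2 s.
2. the soldering kit is complete and let go in the red tray, before the bench block or the white jar is brought to the green tray ((((x of firebrick in the frame of solder_tray between 0.0175 and 0.0855 m and y of firebrick in the frame of solder_tray between -0.036 and 0.036 m and z of firebrick in the frame of solder_tray between 0.001 and 0.008 m and angle between firebrick's own z axis and vertical below 0.12 rad and linear speed of firebrick below 0.02 m/s) and (x of flux_jar in the frame of solder_tray between -0.0855 and -0.0175 m and y of flux_jar in the frame of solder_tray between -0.036 and 0.036 m and z of flux_jar in the frame of solder_tray between 0.001 and 0.008 m and angle between flux_jar's own z axis and vertical below 0.12 rad and linear speed of flux_jar below 0.02 m/s)) or ((x of firebrick in the frame of solder_tray between -0.0855 and -0.0175 m and y of firebrick in the frame of solder_tray between -0.036 and 0.036 m and z of firebrick in the frame of solder_tray between 0.001 and 0.008 m and angle between firebrick's own z axis and vertical below 0.12 rad and linear speed of firebrick below 0.02 m/s) and (x of flux_jar in the frame of solder_tray between 0.0175 and 0.0855 m and y of flux_jar in the frame of solder_tray between -0.036 and 0.036 m and z of flux_jar in the frame of solder_tray between 0.001 and 0.008 m and angle between flux_jar's own z axis and vertical below 0.12 rad and linear speed of flux_jar below 0.02 m/s))) and contact force between the fingers and firebrick below 0.1 N and contact force between the fingers and flux_jar below 0.1 N and horizontal distance between each of bench_block, stone_jar and setting_tray above 0.1 m), for 0.2 s.
At the end, for the whole second after the job is handed in: Firebrick and amber jar in separate red-tray pockets, bench block and white jar in separate green-tray pockets: flat on the floor (4 mm, 0.12 rad), centres within 34 mm (tray x) and 36 mm (y) of the pocket centre, at rest; flap past 1.3 rad; blue jar within 30 mm of its start ((((x of firebrick in the frame of solder_tray between 0.0175 and 0.0855 m and y of firebrick in the frame of solder_tray between -0.036 and 0.036 m and z of firebrick in the frame of solder_tray between 0.001 and 0.008 m and angle between firebrick's own z axis and vertical below 0.12 rad and linear speed of firebrick below 0.02 m/s) and (x of flux_jar in the frame of solder_tray between -0.0855 and -0.0175 m and y of flux_jar in the frame of solder_tray between -0.036 and 0.036 m and z of flux_jar in the frame of solder_tray between 0.001 and 0.008 m and angle between flux_jar's own z axis and vertical below 0.12 rad and linear speed of flux_jar below 0.02 m/s)) or ((x of firebrick in the frame of solder_tray between -0.0855 and -0.0175 m and y of firebrick in the frame of solder_tray between -0.036 and 0.036 m and z of firebrick in the frame of solder_tray between 0.001 and 0.008 m and angle between firebrick's own z axis and vertical below 0.12 rad and linear speed of firebrick below 0.02 m/s) and (x of flux_jar in the frame of solder_tray between 0.0175 and 0.0855 m and y of flux_jar in the frame of solder_tray between -0.036 and 0.036 m and z of flux_jar in the frame of solder_tray between 0.001 and 0.008 m and angle between flux_jar's own z axis and vertical below 0.12 rad and linear speed of flux_jar below 0.02 m/s))) and (((x of bench_block in the frame of setting_tray between 0.0175 and 0.0855 m and y of bench_block in the frame of setting_tray between -0.036 and 0.036 m and z of bench_block in the frame of setting_tray between 0.001 and 0.008 m and angle between bench_block's own z axis and vertical below 0.12 rad and linear speed of bench_block below 0.02 m/s) and (x of stone_jar in the frame of setting_tray between -0.0855 and -0.0175 m and y of stone_jar in the frame of setting_tray between -0.036 and 0.036 m and z of stone_jar in the frame of setting_tray between 0.001 and 0.008 m and angle between stone_jar's own z axis and vertical below 0.12 rad and linear speed of stone_jar below 0.02 m/s)) or ((x of bench_block in the frame of setting_tray between -0.0855 and -0.0175 m and y of bench_block in the frame of setting_tray between -0.036 and 0.036 m and z of bench_block in the frame of setting_tray between 0.001 and 0.008 m and angle between bench_block's own z axis and vertical below 0.12 rad and linear speed of bench_block below 0.02 m/s) and (x of stone_jar in the frame of setting_tray between 0.0175 and 0.0855 m and y of stone_jar in the frame of setting_tray between -0.036 and 0.036 m and z of stone_jar in the frame of setting_tray between 0.001 and 0.008 m and angle between stone_jar's own z axis and vertical below 0.12 rad and linear speed of stone_jar below 0.02 m/s))) and value of joint flap above 1.3 rad and distance of blue_jar from where it was at the start of the episode below 0.03 m); the robot touches nothing.
It fails at once if a jar is tipped by more than 0.7 rad (angle between any of flux_jar, stone_jar, blue_jar's own z axis and vertical above 0.7 rad).
It fails at once if the blue jar is moved by more than 30 mm (distance of blue_jar from where it was at the start of the episode above 0.03 m).
It also fails if it takes over 120 s, if anything falls off the work surface, if the arm or the gripper's body presses on something with over 40 N, if the wrist force passes 120 N, or if a joint passes its speed limit or range.

### The arm

A 6-joint arm with a two-finger parallel gripper is mounted at the origin on the work surface. World frame = base frame: x ahead of the robot, y to its left, z up, the work surface at z = 0. Lengths are in m, angles in rad, forces in N, time in s.
With the tool pointing down it reaches from about 0.35 to 0.975 m from the base axis. Payload 4.9 kg.
Tool frame: the origin (TCP) lies between the finger pads; the fingertips stand 25 mm ahead of it and the grasp point (between the pads) lies 6 mm ahead of it (manip.tcp_to_tips is the z of the fingertips in the tool frame, in m); z points along the fingers, y is the line along which they close (so a half turn about z gives the same grasp; the last joint's range is limited). The gripper opens to 85 mm and grips with 20 to 120 N. Pads are 22 mm wide; open, the fingers measure 114 mm over their backs; the gripper's body (76 mm by 85 mm) begins 54 mm behind the grasp point. The pads swing forward as they close: fully open they stand 13 mm farther back than shut.
Start: joints at [1.228, 0.053, 1.613, -0, 1.476, -0.119], TCP at [0.139, 0.609, 0.256] pointing down, gripper open.
Joint ranges: [-3.01, 3.01], [-1.01, 2.22], [0.06, 2.58], [-1.02, 4.17], [0.09, 2.62], [-3.14, 3.14]. Speed limits (rad/s): [2.57, 2.57, 3.14, 3.14, 3.14, 3.14].

### API

Orientations are given as a unit quaternion [w, x, y, z].
In Python, from plant import manip gives the robot as it stands. The module is installed in compiled form; this text tells all that it offers.
- The arm moves only by the tool arm_command, never from a script. Its argument "moves" is a list of rows, each a list of 3 entries, a list of its own where there are three numbers: the opening, from -1 (shut) to 1 (fully open), then the shift along the tool's x, y, z in units of 0.15 m (1.0 is 0.15 m), then the turn about the tool's z in units of 2 pi rad (1.0 is 2 pi rad). A call has 1 to 20 rows; each row is the pose to reach, as a shift and turn from the pose commanded when the call began, along the tool's axes at that moment, turning the shorter way round; what a row does not reach only later rows make up. A row lasts 1/12 s, in which the tool goes at most 41.7 mm and 7.16 degrees, less where a joint would pass 70% of its speed; a pose out of reach is approached as far as the arm can. A call with a number of a shift or a turn outside -1 to 1 is refused whole. A call with a gripper value outside its range is refused whole. The fingers move at their own pace and stop on an object; the grip force is fixed at half the most. Time passes only in rows, so rows that repeat a pose let the fingers close. It gives the time, the measured TCP pose, the force, the opening and the grip force at its end, in the units of the state.
- manip.state(): the state, without advancing time (a new reading comes with each control period).
- manip.grab_frame(name): name is "scene" or "top"; returns a dict with "frame" (420x560x3 uint8, red, green, blue), "fx", "fy", "cx", "cy" (pixels), "R" (3x3) and "t" (3): a world point X has camera coordinates R X + t. Camera axes: x right, y down, z forward; pixel columns grow to the right and rows downward; lengths in m; the calibration is good to about 2 mm. A picture is of the moment at which its call begins. There is no depth.
- manip.job_done(): hands the job in; it is judged then, once.
Trained networks look in a picture, given as the dict that the camera call returned (one of the last four; its "shot" number tells which), for a name from the list of things; names that differ only in an ending like _2 or _b are one class to them, and where a whole thing is asked for, a point or a joint stands for the part that bears it (a point fixed in the world has none). Each returns a list of dicts, best first, with "confidence" (0 to 1); they miss things now and then, are a little off and sometimes report something else, mostly with a low value. They report only what shows in the picture. A call takes as long as a camera call. They do not tell look-alikes from the thing itself.
- manip.search_frame(picture, target): "extent" ([left, top, right, bottom] in pixels, round what is visible of it).
The state is a dict: "time": time; "joint_pos": joint angles; "joint_vel": joint speeds; "joint_efforts": joint torques, N m; "tool_pos": TCP position; "tool_rot": TCP orientation; "contact_force": force on the tool from outside, world axes, zero at the start; "ft_torque": the same for the moment, N m; "gripper_width": opening from 0.0 (shut) to 1.0 (fully open); "grasp_force": force on a finger pad.
Only numpy, scipy, OpenCV 4.12 (cv2) and the standard library are available. Lean on these libraries where they do the work, as an engineer would, in place of code of your own. Each camera call takes 0.05 s, during which the arm holds its last target. There are 200 camera calls.

## Working session

There is one attempt and no reset: what is moved stays moved. The work goes in short steps, Python scripts to look and compute and a tool call to move; the robot and the scene stay as the last step left them, time stands still between calls to the robot, and variables do not carry over. Pictures are saved under pics/ and viewed, at most 14 in all, crops included, and the job is handed in when it is done.

Besides the shell and the picture viewer there is one more tool, called after ">>>" as name(argument=value, ...) on one line, values as JSON. arm_command: Moves the arm, as the interface text tells. Shifts and turns lie within -1 to 1; 1 stands for 0.15 m of shift or 2 pi rad of turn. Its arguments: {"type":"object","properties":{"moves":{"type":"array"}},"required":["moves"]}

```bash
mkdir -p pics; cat > h.py <<'E'
import numpy as np, cv2
from plant import manip
def ray(p,u,v):
    R=np.array(p["R"]);t=np.array(p["t"])
    return -R.T@t, R.T@np.array([(u-p["cx"])/p["fx"],(v-p["cy"])/p["fy"],1])
def at(p,u,v,z):
    c,d=ray(p,u,v); return c+d*(z-c[2])/d[2]
def proj(p,X):
    c=np.array(p["R"])@np.array(X,float)+np.array(p["t"]); return np.array([p["fx"]*c[0]/c[2]+p["cx"],p["fy"]*c[1]/c[2]+p["cy"]])
def save(p,n): cv2.imwrite("pics/"+n,cv2.cvtColor(p["frame"],cv2.COLOR_RGB2BGR))
E
python3 - <<'E'
from h import *
np.set_printoptions(precision=4,suppress=True)
s=manip.state();print(s["tool_pos"],s["tool_rot"],manip.tcp_to_tips)
for n in ("scene","top"):
    p=manip.grab_frame(n);save(p,n+"0.png");print(n,-np.array(p["R"]).T@p["t"])
    for t in "firebrick bench_block flux_jar stone_jar blue_jar solder_tray setting_tray chest flap flap_handle".split():
        print(t,[([round(x) for x in d["extent"]],round(d["confidence"],2)) for d in manip.search_frame(p,t)[:3]])
E
```

```text
[0.1385 0.6089 0.2551] [-0.0002  0.1117  0.9937 -0.001 ] 0.025
scene [ 1.0124 -0.4148  0.7179]
firebrick [([207, 274, 246, 306], 0.98), ([220, 230, 251, 266], 0.91), ([115, 206, 154, 242], 0.68)]
bench_block [([300, 183, 326, 214], 0.86)]
flux_jar []
stone_jar []
blue_jar [([268, 208, 285, 237], 0.92)]
solder_tray [([352, 154, 447, 214], 0.92), ([222, 228, 252, 264], 0.36)]
setting_tray [([94, 276, 214, 384], 0.79)]
chest [([271, 210, 403, 323], 0.92)]
flap []
flap_handle [([272, 207, 405, 305], 0.56)]
top [ 0.4287 -0.0158  0.9362]
firebrick [([395, 297, 429, 331], 0.86), ([331, 215, 354, 240], 0.63), ([359, 168, 390, 205], 0.59)]
bench_block [([223, 222, 249, 246], 0.77), ([409, 147, 474, 253], 0.44)]
flux_jar []
stone_jar []
blue_jar [([330, 211, 357, 240], 0.68), ([286, 219, 300, 237], 0.57)]
solder_tray [([117, 156, 167, 252], 0.86)]
setting_tray [([407, 152, 473, 253], 0.85)]
chest [([222, 117, 334, 182], 0.83)]
flap [([226, 119, 336, 178], 0.72)]
flap_handle [([223, 120, 333, 180], 0.71)]
```

```bash
python3 -c "
import cv2
a=cv2.imread('pics/scene0.png')[140:400,80:460];cv2.imwrite('pics/sc.png',cv2.resize(a,None,fx=2.1,fy=2.1,interpolation=cv2.INTER_CUBIC))
a=cv2.imread('pics/top0.png')[90:350,100:490];cv2.imwrite('pics/tc.png',cv2.resize(a,None,fx=2,fy=2,interpolation=cv2.INTER_CUBIC))"
```

```text
(no output)
```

View pics/sc.png

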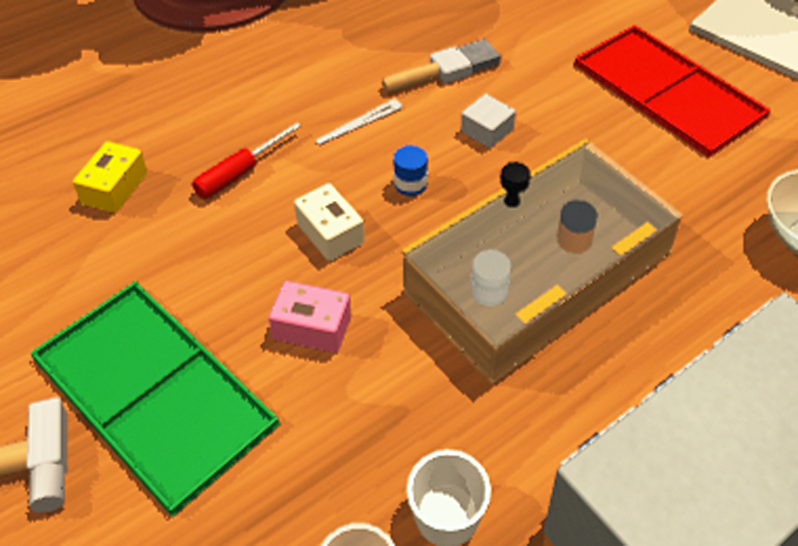

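View pics/tc.png

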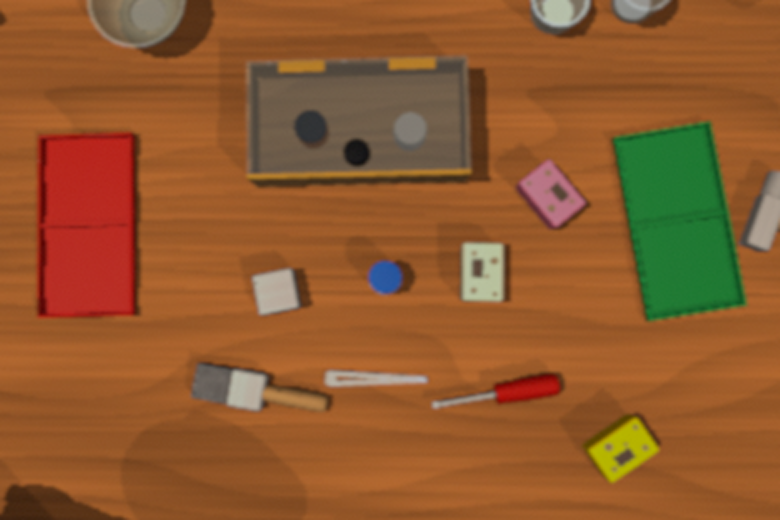

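The views show the closed chest, with its knob at crop pixel (357,152) in the top view. The amber jar is at (311,127), the white jar at (410,128), the cream brick at (483,271) and the steel block at (277,291). The red tray is on the left and the green tray on the right. I'll measure these next.

```bash
python3 - <<'E'
from h import *
np.set_printoptions(precision=4,suppress=True)
p=manip.grab_frame("top");q=manip.grab_frame("scene")
hsv=cv2.cvtColor(p["frame"],cv2.COLOR_RGB2HSV)
def T(u,v,z): return at(p,u/2+100-.25,v/2+90-.25,z)[:2]
def rect(name,lo,hi,box,z):
    m=cv2.inRange(hsv,lo,hi);k=np.zeros_like(m);k[box[1]:box[3],box[0]:box[2]]=m[box[1]:box[3],box[0]:box[2]]
    c=max(cv2.findContours(k,0,1)[0],key=cv2.contourArea)
    w=np.array([at(p,a[0],a[1],z)[:2] for a in cv2.boxPoints(cv2.minAreaRect(c))])
    r=cv2.minAreaRect((w*1e4).astype(np.float32));print(name,np.array(r[0])/1e4,np.array(r[1])/1e4,r[2])
rect("red",(0,150,60),(6,255,255),(110,145,175,260),.012)
rect("green",(45,80,40),(85,255,255),(400,140,480,260),.012)
rect("brick",(15,0,120),(60,90,255),(322,205,362,250),.036)
rect("block",(0,0,110),(180,70,255),(218,215,256,252),.03)
rect("blue",(100,120,60),(130,255,255),(275,210,310,245),.042)
print("chest",[T(*a,.057) for a in [(248,61),(466,59),(470,177),(248,180)]])
print("jars",T(311,127,.047),T(410,128,.047),"knob",T(357,152,.094))
# triangulate knob
def tri(a,b):
    c1,d1=ray(p,*a);c2,d2=ray(q,*b);M=np.stack([d1,-d2],1);s=np.linalg.lstsq(M,c2-c1,rcond=None)[0]
    return c1+d1*s[0],c2+d2*s[1]
print(tri((278.4,166),(324.8,224)))
print("jartops scene",[at(q,80+u/2.1,140+v/2.1,.047) for u,v in [(491,260),(578,216)]])
print("brick scene top corners",[at(q,80+u/2.1,140+v/2.1,.036)[:2] for u,v in [(295,200),(332,184),(363,217),(324,240)]])
print("block",[at(q,80+u/2.1,140+v/2.1,.03)[:2] for u,v in [(461,118),(486,95),(515,112),(491,132)]])
E
```

```text
red [0.5218 0.3336] [0.2132 0.1114] 1.6453907489776611
green [ 0.5279 -0.3336] [0.2117 0.1107] 9.662863731384277
brick [ 0.4686 -0.1129] [0.0434 0.0633] 89.87521362304688
block [0.4456 0.1137] [0.044 0.045] 11.64483642578125
blue [ 0.4623 -0.0065] [0.0303 0.0303] 0.28887227177619934
chest [array([0.6962, 0.1435]), array([ 0.6978, -0.0937]), array([ 0.5688, -0.0977]), array([0.5651, 0.1412])]
jars [0.6253 0.0747] [ 0.6242 -0.0336] knob [0.5888 0.022 ]
(array([0.5877, 0.0215, 0.097 ]), array([0.5867, 0.0202, 0.0967]))
jartops scene [array([ 0.6212, -0.0335,  0.047 ]), array([0.6303, 0.0695, 0.047 ])]
brick scene top corners [array([ 0.4385, -0.1349]), array([ 0.442 , -0.0933]), array([ 0.4979, -0.0933]), array([ 0.4997, -0.1399])]
block [array([0.4376, 0.0792]), array([0.4243, 0.1265]), array([0.4659, 0.1339]), array([0.4749, 0.0912])]
```

```bash
cat >> h.py <<'E'
from scipy.spatial.transform import Rotation
def go(x,y,z,psi=None):
    """print shift (units .15 m) and turn (units 2pi) to TCP world x,y,z with tool y at psi from world y"""
    s=manip.state();w=s["tool_rot"];R=Rotation.from_quat([w[1],w[2],w[3],w[0]]).as_matrix()
    d=R.T@(np.array([x,y,z])-s["tool_pos"])/.15
    cur=np.arctan2(-R[0,1],R[1,1]);a=0
    if psi is not None: a=-((psi-cur+np.pi/2)%np.pi-np.pi/2)/2/np.pi
    print(np.round(d,3),round(a,4),"cur",np.round(s["tool_pos"],4),round(cur,3),"j",np.round(s["joint_pos"],2),"F",np.round(s["contact_force"],1),"w",round(s["gripper_width"],3),round(s["grasp_force"],1),"t",round(s["time"],2))
E
python3 -c "
from h import *
go(.587,.021,.255,0.01);go(.587,.021,.103,.01)"
```

```text
[-3.785 -3.162  0.009] -0.0372 cur [0.1387 0.6094 0.2563] -0.224 j [ 1.23  0.05  1.61  0.    1.48 -0.12] F [ 0.9 -1.1  0.1] w 0.999 0.0 t 1.2
[-3.785 -3.162  1.022] -0.0372 cur [0.1387 0.6094 0.2563] -0.224 j [ 1.23  0.05  1.61  0.    1.48 -0.12] F [ 0.9 -1.1  0.1] w 0.999 0.0 t 1.2
```

>>> arm_command(moves=[[1,[-1,-0.835,0],0],[1,[-1,-0.835,0],0],[1,[-1,-0.835,0],0],[1,[-1,-0.835,0],0],[1,[-1,-0.835,0],0]])

```text
time: 1.62
tool_pos: [0.2585, 0.4517, 0.2563]
tool_rot: [0.0, 0.112, 0.994, -0.0]
contact_force: [0.1, -0.3, -0.1]
gripper_width: 0.995
grasp_force: 0.0
```

>>> arm_command(moves=[[1,[-1,-0.835,0],0],[1,[-1,-0.835,0],0],[1,[-1,-0.835,0],0],[1,[-1,-0.835,0],0],[1,[-1,-0.835,0],0]])

```text
time: 2.03
tool_pos: [0.3771, 0.296, 0.2566]
tool_rot: [0.001, 0.113, 0.994, -0.0]
contact_force: [-0.3, 1.0, 0.1]
gripper_width: 1.0
grasp_force: 0.0
```

>>> arm_command(moves=[[1,[-1,-0.835,0],-0.037],[1,[-1,-0.835,0],-0.037],[1,[-1,-0.835,0],-0.037],[1,[-1,-0.835,0],-0.037],[1,[-1,-0.835,0],-0.037],[1,[-1,-0.835,0],-0.037]])

```text
time: 2.53
tool_pos: [0.4971, 0.1382, 0.2565]
tool_rot: [0.001, -0.001, 1.0, -0.001]
contact_force: [-0.2, 0.1, -0.2]
gripper_width: 0.999
grasp_force: 0.0
```

```bash
python3 -c "
from h import *
go(.587,.021,.255,0.01);go(.587,.021,.103,.01)"
```

```text
[-0.598 -0.782  0.013] -0.0013 cur [0.4971 0.1382 0.2565] 0.002 j [ 0.13 -0.21  1.86 -0.    1.49 -1.44] F [-0.2  0.1 -0.2] w 0.999 0.0 t 2.53
[-0.596 -0.78   1.026] -0.0013 cur [0.4971 0.1382 0.2565] 0.002 j [ 0.13 -0.21  1.86 -0.    1.49 -1.44] F [-0.2  0.1 -0.2] w 0.999 0.0 t 2.53
```

>>> arm_command(moves=[[1,[-0.598,-0.782,0],0],[1,[-0.598,-0.782,0],0],[1,[-0.598,-0.782,0],0],[1,[-0.598,-0.782,0],0],[1,[-0.598,-0.782,0.2],0],[1,[-0.598,-0.782,0.4],0],[1,[-0.598,-0.782,0.6],0],[1,[-0.598,-0.782,0.8],0],[1,[-0.598,-0.782,0.95],0],[1,[-0.598,-0.782,1.0],0],[1,[-0.598,-0.782,1.0],0]])

```text
time: 3.45
tool_pos: [0.5829, 0.027, 0.1036]
tool_rot: [-0.003, -0.004, 1.0, 0.0]
contact_force: [-0.3, 0.5, -0.5]
gripper_width: 0.999
grasp_force: 0.0
```

```bash
python3 - <<'E'
from h import *
go(.587,.021,.103,.01)
p=manip.grab_frame("scene");a=p["frame"][150:300,240:420];cv2.imwrite("pics/k1.png",cv2.resize(a[:,:,::-1],None,fx=4,fy=4,interpolation=cv2.INTER_CUBIC))
E
```

```text
[-0.027 -0.04   0.004] -0.0002 cur [0.5829 0.027  0.1036] 0.009 j [-0.08  0.1   1.83  0.    1.22 -1.66] F [-0.3  0.5 -0.5] w 0.999 0.0 t 3.45
```

View pics/k1.png

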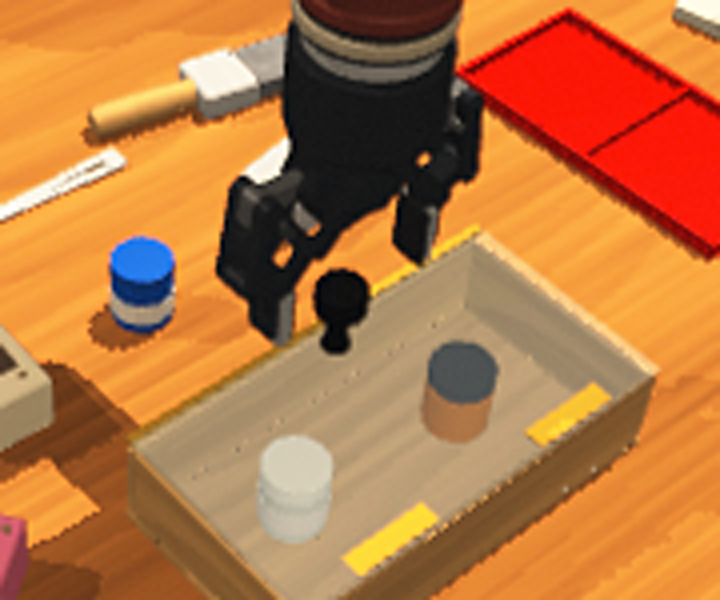

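>>> arm_command(moves=[[1,[-0.027,-0.04,0],0],[1,[-0.027,-0.04,0],0],[1,[-0.027,-0.04,0],0]])

```text
time: 3.75
tool_pos: [0.5906, 0.0202, 0.1087]
tool_rot: [0.002, -0.004, 1.0, -0.0]
contact_force: [-0.7, 0.7, 0.2]
gripper_width: 0.998
grasp_force: 0.0
```

```bash
python3 - <<'E'
from h import *
go(.587,.021,.103,.01)
p=manip.grab_frame("scene");a=p["frame"][150:300,240:420];cv2.imwrite("pics/k2.png",cv2.resize(a[:,:,::-1],None,fx=4,fy=4,interpolation=cv2.INTER_CUBIC))
q=manip.grab_frame("top")
go(.587,.021,.103,.01)
s=manip.state();P=s["tool_pos"]
for dz in (-.006,-.012,-.025): 
  for dy in (-.0425,0,.0425): print(dz,dy,(proj(p,P+[0,dy,dz])-[240,150])*4)
print("knob",(proj(p,[.587,.021,.0967])-[240,150])*4)
E
```

```text
[0.024 0.006 0.038] -0.0003 cur [0.5906 0.0202 0.1087] 0.008 j [-0.09  0.11  1.81 -0.    1.22 -1.67] F [-0.7  0.7  0.2] w 0.998 0.0 t 3.75
[0.019 0.004 0.032] -0.0002 cur [0.5898 0.0205 0.1078] 0.008 j [-0.09  0.11  1.82  0.    1.22 -1.67] F [ 0.5 -0.2  1. ] w 0.998 0.0 t 3.85
-0.006 -0.0425 [278.05583742 330.28954592]
-0.006 0 [344.73534839 292.22043167]
-0.006 0.0425 [408.51745458 255.80552322]
-0.012 -0.0425 [277.41560948 338.79701806]
-0.012 0 [343.79017606 300.72204657]
-0.012 0.0425 [407.2940922  264.29378917]
-0.025 -0.0425 [276.04971968 356.94722448]
-0.025 0 [341.77301789 318.86593582]
-0.025 0.0425 [404.68237816 282.4150946 ]
knob [340.90816334 295.73517861]
```

View pics/k2.png

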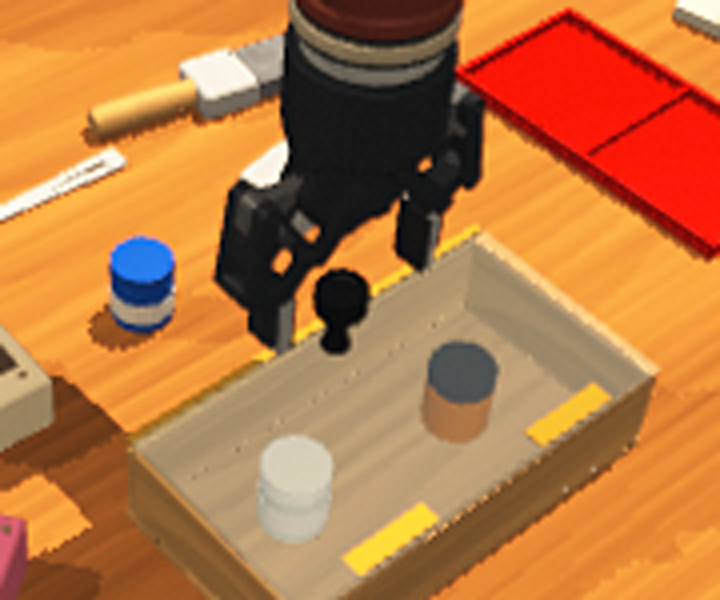

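>>> arm_command(moves=[[1,[0.015,0,0.03],0],[1,[0.015,0,0.03],0],[-1,[0.015,0,0.03],0],[-1,[0.015,0,0.03],0],[-1,[0.015,0,0.03],0],[-1,[0.015,0,0.03],0],[-1,[0.015,0,0.03],0],[-1,[0.015,0,0.03],0],[-1,[0.015,0,0.03],0],[-1,[0.015,0,0.03],0],[-1,[0.015,0,0.03],0],[-1,[0.015,0,0.03],0]])

```text
time: 4.85
tool_pos: [0.5866, 0.0208, 0.1018]
tool_rot: [-0.0, -0.004, 1.0, 0.0]
contact_force: [-0.9, 0.8, 0.7]
gripper_width: 0.301
grasp_force: 58.8
```

```bash
python3 - <<'E'
from h import *
go(.587,.021,.103,.01)
s=manip.state();P=s["tool_pos"]
H=np.array([.697,.0555]);k=np.array([P[0],P[2]-.006]);v=k-H;r=np.hypot(*v);a0=np.arctan2(v[1],-v[0]);print("r",r,"flap",a0-.335)
r=.1186
K0=H+r*np.array([-np.cos(a0),np.sin(a0)])
for th in np.linspace(0,1.5,16):
    K=H+r*np.array([-np.cos(a0+th),np.sin(a0+th)]);d=(K-K0)/.15;print(round(th,2),"tool x,z",np.round([-d[0],-d[1]],3))
E
```

```text
[-0.003  0.001 -0.008] -0.0002 cur [0.5866 0.0208 0.1018] 0.009 j [-0.09  0.11  1.83  0.    1.21 -1.67] F [-0.9  0.8  0.7] w 0.301 58.8 t 4.85
r 0.11755055458697919 flap 0.015062438456106109
0.0 tool x,z [-0. -0.]
0.1 tool x,z [-0.031 -0.073]
0.2 tool x,z [-0.069 -0.142]
0.3 tool x,z [-0.113 -0.207]
0.4 tool x,z [-0.164 -0.268]
0.5 tool x,z [-0.221 -0.323]
0.6 tool x,z [-0.283 -0.372]
0.7 tool x,z [-0.349 -0.415]
0.8 tool x,z [-0.42  -0.451]
0.9 tool x,z [-0.493 -0.479]
1.0 tool x,z [-0.57 -0.5 ]
1.1 tool x,z [-0.647 -0.514]
1.2 tool x,z [-0.726 -0.519]
1.3 tool x,z [-0.805 -0.517]
1.4 tool x,z [-0.884 -0.507]
1.5 tool x,z [-0.961 -0.489]
```

>>> arm_command(moves=[[-1,[-0.015,-0.0,-0.037],0],[-1,[-0.031,0,-0.073],0],[-1,[-0.05,0,-0.108],0],[-1,[-0.069,0,-0.142],0],[-1,[-0.09,0,-0.175],0],[-1,[-0.113,0,-0.207],0],[-1,[-0.138,0,-0.238],0],[-1,[-0.164,0,-0.268],0],[-1,[-0.192,0,-0.296],0],[-1,[-0.221,0,-0.323],0],[-1,[-0.252,0,-0.348],0],[-1,[-0.283,0,-0.372],0],[-1,[-0.316,0,-0.394],0],[-1,[-0.349,0,-0.415],0],[-1,[-0.349,0,-0.415],0],[-1,[-0.349,0,-0.415],0]])

```text
time: 6.18
tool_pos: [0.6395, 0.0219, 0.1645]
tool_rot: [0.0, -0.005, 1.0, 0.001]
contact_force: [0.3, 6.1, -6.3]
gripper_width: 0.3
grasp_force: 60.3
```

```bash
python3 - <<'E'
from h import *
go(.587,.021,.103,.01)
p=manip.grab_frame("scene");a=p["frame"][130:300,240:440];cv2.imwrite("pics/k3.png",cv2.resize(a[:,:,::-1],None,fx=3,fy=3,interpolation=cv2.INTER_CUBIC))
E
```

```text
[ 0.35  -0.004  0.41 ] -0.0001 cur [0.6395 0.0219 0.1645] 0.009 j [-0.08  0.16  1.66  0.    1.33 -1.66] F [ 0.3  6.1 -6.3] w 0.3 60.3 t 6.18
```

View pics/k3.png

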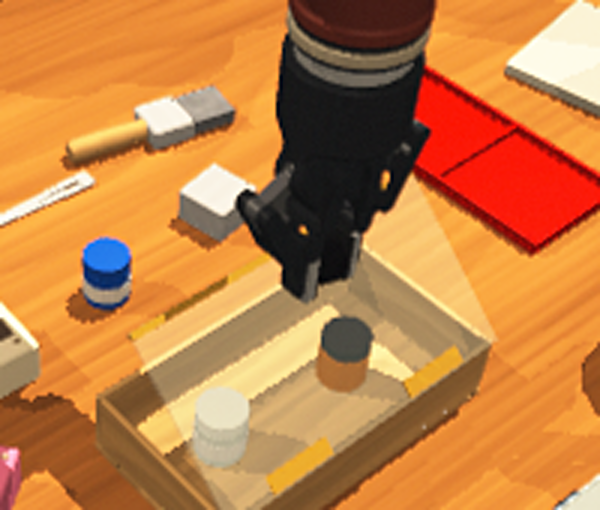

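>>> arm_command(moves=[[-1,[-0.035,0,-0.019],0],[-1,[-0.071,0,-0.036],0],[-1,[-0.107,0,-0.051],0],[-1,[-0.144,0,-0.064],0],[-1,[-0.182,0,-0.075],0],[-1,[-0.221,0,-0.085],0],[-1,[-0.26,0,-0.093],0],[-1,[-0.298,0,-0.099],0],[-1,[-0.337,0,-0.102],0],[-1,[-0.377,0,-0.104],0],[-1,[-0.416,0,-0.104],0],[-1,[-0.456,0,-0.102],0],[-1,[-0.495,0,-0.098],0],[-1,[-0.535,0,-0.092],0],[-1,[-0.574,0,-0.084],0],[-1,[-0.612,0,-0.074],0],[-1,[-0.65,0,-0.062],0],[-1,[-0.65,0,-0.062],0],[-1,[-0.65,0,-0.062],0]])

```text
time: 7.82
tool_pos: [0.7367, 0.0242, 0.1744]
tool_rot: [-0.0, -0.005, 1.0, 0.002]
contact_force: [-2.1, 8.5, -2.3]
gripper_width: 0.3
grasp_force: 59.7
```

>>> arm_command(moves=[[1,[0,0,0],0],[1,[0,0,0],0],[1,[0,0,0],0],[1,[0,0,0],0],[1,[0,0,0],0],[1,[0,0,0],0],[1,[0,0,0],0],[1,[0,0,-0.2],0],[1,[0,0,-0.4],0],[1,[0,0,-0.6],0],[1,[0,0,-0.8],0],[1,[0,0,-0.8],0],[1,[0,0,-0.8],0]])

```text
time: 8.9
tool_pos: [0.7377, 0.0218, 0.2974]
tool_rot: [0.003, -0.004, 1.0, -0.0]
contact_force: [-0.1, 0.1, -0.7]
gripper_width: 1.005
grasp_force: 0.0
```

```bash
python3 - <<'E'
from h import *
go(.4686,-.1129,.3,0);go(.4686,-.1129,.03,0)
p=manip.grab_frame("scene");a=p["frame"][90:340,180:460];cv2.imwrite("pics/k4.png",cv2.resize(a[:,:,::-1],None,fx=2.2,fy=2.2,interpolation=cv2.INTER_CUBIC))
E
```

```text
[ 1.801 -0.882 -0.028] 0.0014 cur [0.7377 0.0218 0.2974] 0.009 j [-0.07  0.29  1.28 -0.    1.57 -1.65] F [-0.1  0.1 -0.7] w 1.005 0.0 t 8.9
[ 1.813 -0.881  1.772] 0.0014 cur [0.7377 0.0218 0.2974] 0.009 j [-0.07  0.29  1.28 -0.    1.57 -1.65] F [-0.1  0.1 -0.7] w 1.005 0.0 t 8.9
```

View pics/k4.png

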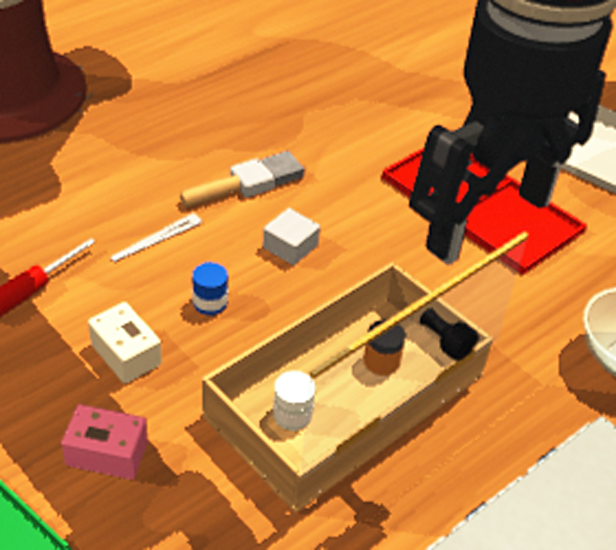

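The flap is upright, at about 1.57 rad, and both jars are still standing. Next is the firebrick.

>>> arm_command(moves=[[1,[0.9,-0.44,0],0],[1,[0.9,-0.44,0],0],[1,[0.9,-0.44,0],0],[1,[0.9,-0.44,0],0],[1,[0.9,-0.44,0],0]])

```text
time: 9.37
tool_pos: [0.5979, -0.0468, 0.2905]
tool_rot: [-0.003, -0.003, 1.0, -0.0]
contact_force: [1.3, -0.4, -0.8]
gripper_width: 0.999
grasp_force: 0.0
```

>>> arm_command(moves=[[1,[0.9,-0.44,0],0],[1,[0.9,-0.44,0],0],[1,[0.9,-0.44,0.2],0],[1,[0.9,-0.44,0.4],0],[1,[0.9,-0.44,0.6],0],[1,[0.9,-0.44,0.8],0],[1,[0.9,-0.44,1],0],[1,[0.9,-0.44,1],0],[1,[0.9,-0.44,1],0],[1,[0.9,-0.44,1],0],[1,[0.9,-0.44,1],0]])

```text
time: 10.28
tool_pos: [0.4692, -0.1128, 0.1457]
tool_rot: [0.002, -0.005, 1.0, -0.001]
contact_force: [-0.4, -0.5, 0.1]
gripper_width: 0.997
grasp_force: 0.0
```

```bash
python3 - <<'E'
from h import *
np.set_printoptions(precision=4,suppress=True)
go(.4686,-.1129,.033,0)
p=manip.grab_frame("top");q=manip.grab_frame("scene")
for n in("flux_jar","stone_jar","firebrick"):
  for c in(p,q): print(n,[(np.round(d["extent"],1),round(d["confidence"],2)) for d in manip.search_frame(c,n)[:2]])
for n,P in(("flux",[.628,.072,.047]),("stone",[.6235,-.0335,.047]),("brick",[.4686,-.1129,.036])): print(n,proj(p,P),proj(q,P))
a=cv2.resize(p["frame"][110:250,210:370],None,fx=2.5,fy=2.5,interpolation=cv2.INTER_CUBIC);b=cv2.resize(q["frame"][190:330,230:390],None,fx=2.5,fy=2.5,interpolation=cv2.INTER_CUBIC)
cv2.imwrite("pics/j.png",np.hstack([a,b])[:,:,::-1])
E
```

```text
[0.007 0.001 0.752] 0.0014 cur [ 0.4692 -0.1128  0.1457] 0.009 j [-0.39 -0.2   2.05  0.    1.3  -1.97] F [-0.4 -0.5  0.1] w 0.997 0.0 t 10.28
flux_jar [(array([245.9, 148.3, 263.2, 164.2]), 0.52), (array([211.3,  77.7, 339.7, 119.5]), 0.16)]
flux_jar []
stone_jar [(array([293.7, 148.9, 311.5, 162.6]), 0.55)]
stone_jar [(array([305.9, 260.5, 321.7, 286.9]), 0.63)]
firebrick [(array([369.7, 170.4, 384.9, 185.5]), 0.72), (array([392.9, 296.8, 427. , 332.5]), 0.63)]
firebrick [(array([219.6, 227.5, 251.3, 262.2]), 0.76), (array([114.5, 209.9, 151.6, 239.9]), 0.7)]
flux [256.4893 152.0539] [355.3147 241.641 ]
stone [304.7155 154.0703] [314.5907 264.5393]
brick [341.0133 225.4874] [237.1353 239.1175]
```

View pics/j.png

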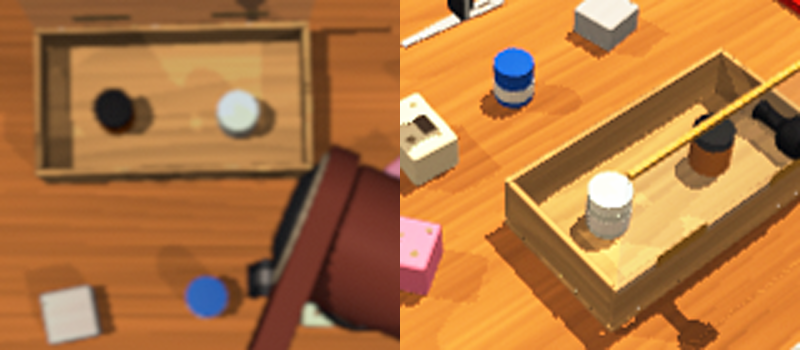

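>>> arm_command(moves=[[1,[0,0,0.2],0],[1,[0,0,0.4],0],[1,[0,0,0.6],0],[1,[0,0,0.75],0],[1,[0,0,0.75],0],[1,[0,0,0.75],0],[-1,[0,0,0.75],0],[-1,[0,0,0.75],0],[-1,[0,0,0.75],0],[-1,[0,0,0.75],0],[-1,[0,0,0.75],0],[-1,[0,0,0.75],0],[-1,[0,0,0.75],0],[-1,[0,0,0.75],0]])

```text
time: 11.85
tool_pos: [0.4694, -0.1131, 0.033]
tool_rot: [0.002, -0.004, 1.0, -0.001]
contact_force: [-0.9, -0.6, 6.1]
gripper_width: 0.5
grasp_force: 63.0
```

>>> arm_command(moves=[[-1,[0,0,-0.1],0],[-1,[0,0,-0.25],0],[-1,[0,0,-0.4],0],[-1,[0,0,-0.6],0],[-1,[0,0,-0.6],0],[-1,[0,0,-0.6],0],[-1,[0,0,-0.6],0]])

```text
time: 12.43
tool_pos: [0.4672, -0.1122, 0.1204]
tool_rot: [-0.0, -0.004, 1.0, 0.0]
contact_force: [0.6, 0.5, -1.1]
gripper_width: 0.502
grasp_force: 62.1
```

```bash
python3 - <<'E'
from h import *
ps=np.deg2rad(1.6)
go(.573,.3336,.125,.025);go(.573,.3336,.038,.025)
E
```

```text
[-0.731  2.966 -0.03 ] -0.0026 cur [ 0.4672 -0.1122  0.1204] 0.009 j [-0.39 -0.17  2.07  0.    1.25 -1.97] F [ 0.6  0.5 -1.1] w 0.502 62.1 t 12.43
[-0.731  2.966  0.55 ] -0.0026 cur [ 0.4672 -0.1122  0.1204] 0.009 j [-0.39 -0.17  2.07  0.    1.25 -1.97] F [ 0.6  0.5 -1.1] w 0.502 62.1 t 12.43
```

>>> arm_command(moves=[[-1,[-0.01,0.15,-0.02],0],[-1,[-0.01,0.4,-0.02],0],[-1,[-0.01,0.65,-0.02],0],[-1,[-0.01,0.99,-0.02],0]])

```text
time: 12.77
tool_pos: [0.4665, 0.0277, 0.1219]
tool_rot: [-0.002, -0.003, 1.0, 0.0]
contact_force: [-0.2, 0.7, -1.2]
gripper_width: 0.505
grasp_force: 62.1
```

>>> arm_command(moves=[[-1,[0,0.99,0],0],[-1,[0,0.99,0],0],[-1,[0,0.99,0],0],[-1,[0,0.99,0],0]])

```text
time: 13.1
tool_pos: [0.4647, 0.1785, 0.1218]
tool_rot: [-0.002, -0.006, 1.0, 0.0]
contact_force: [1.2, -0.3, -0.8]
gripper_width: 0.507
grasp_force: 62.1
```

>>> arm_command(moves=[[-1,[0,0.25,0],0],[-1,[0,0.5,0],0],[-1,[0,0.7,0],0],[-1,[0,0.85,0],0],[-1,[0,0.95,0],0],[-1,[0,0.98,0],0],[-1,[0,0.98,0],0],[-1,[0,0.98,0],0],[-1,[0,0.98,0],0]])

```text
time: 13.85
tool_pos: [0.4654, 0.321, 0.1234]
tool_rot: [-0.0, -0.004, 1.0, -0.0]
contact_force: [-1.2, -0.4, -0.4]
gripper_width: 0.506
grasp_force: 62.1
```

```bash
python3 - <<'E'
from h import *
go(.471,.333,.0375,.025)
E
```

```text
[-0.039  0.08   0.572] -0.0028 cur [0.4654 0.321  0.1234] 0.007 j [ 0.47  0.03  1.87 -0.    1.25 -1.11] F [-1.2 -0.4 -0.4] w 0.506 62.1 t 13.85
```

>>> arm_command(moves=[[-1,[-0.04,0.08,0.15],0],[-1,[-0.04,0.08,0.3],0],[-1,[-0.04,0.08,0.42],0],[-1,[-0.04,0.08,0.5],0],[-1,[-0.04,0.08,0.54],0],[-1,[-0.04,0.08,0.565],0],[-1,[-0.04,0.08,0.57],0],[-1,[-0.04,0.08,0.57],0],[-1,[-0.04,0.08,0.57],0]])

```text
time: 14.6
tool_pos: [0.4721, 0.3347, 0.0396]
tool_rot: [0.001, -0.004, 1.0, 0.001]
contact_force: [0.1, 0.5, -1.1]
gripper_width: 0.499
grasp_force: 62.1
```

>>> arm_command(moves=[[0.3,[0,0,0.0],0],[0.3,[0,0,0],0],[0.3,[0,0,0],0],[0.3,[0,0,0],0],[0.3,[0,0,-0.1],0],[0.3,[0,0,-0.3],0],[0.3,[0,0,-0.5],0],[0.3,[0,0,-0.75],0],[0.3,[0,0,-0.85],0],[0.3,[0,0,-0.85],0],[0.3,[0,0,-0.85],0]])

```text
time: 15.52
tool_pos: [0.4719, 0.3347, 0.1672]
tool_rot: [0.001, -0.004, 1.0, 0.001]
contact_force: [-1.2, -1.6, -0.4]
gripper_width: 0.65
grasp_force: 0.0
```

```bash
python3 - <<'E'
from h import *
go(.626,.0735,.165,.01);go(.626,.0735,.038,.01)
E
```

```text
[-1.012 -1.75   0.015] -0.0002 cur [0.4719 0.3347 0.1672] 0.009 j [ 0.49  0.01  1.81 -0.    1.32 -1.09] F [-1.2 -1.6 -0.4] w 0.65 0.0 t 15.52
[-1.01  -1.751  0.862] -0.0002 cur [0.4719 0.3347 0.1672] 0.009 j [ 0.49  0.01  1.81 -0.    1.32 -1.09] F [-1.2 -1.6 -0.4] w 0.65 0.0 t 15.52
```

>>> arm_command(moves=[[0.3,[-0.5,-0.88,0],0],[0.3,[-0.5,-0.88,0],0],[0.3,[-0.5,-0.88,0],0],[0.3,[-0.5,-0.88,0],0],[0.3,[-0.5,-0.88,0],0]])

```text
time: 15.93
tool_pos: [0.5483, 0.1987, 0.1633]
tool_rot: [-0.001, -0.002, 1.0, -0.001]
contact_force: [0.7, -0.8, -0.0]
gripper_width: 0.649
grasp_force: 0.0
```

>>> arm_command(moves=[[0.3,[-0.5,-0.87,0],0],[0.3,[-0.5,-0.87,0],0],[0.3,[-0.5,-0.87,0],0],[0.3,[-0.5,-0.87,0],0],[0.3,[-0.5,-0.87,0.1],0],[0.3,[-0.5,-0.87,0.2],0],[0.3,[-0.5,-0.87,0.3],0],[0.3,[-0.5,-0.87,0.3],0],[0.3,[-0.5,-0.87,0.3],0],[0.3,[-0.5,-0.87,0.3],0]])

```text
time: 16.77
tool_pos: [0.6232, 0.0737, 0.1205]
tool_rot: [-0.0, -0.005, 1.0, 0.0]
contact_force: [0.7, 0.8, -0.7]
gripper_width: 0.65
grasp_force: 0.0
```

```bash
python3 - <<'E'
from h import *
go(.626,.0735,.038,.01)
p=manip.grab_frame("scene");a=p["frame"][170:320,260:430];cv2.imwrite("pics/f1.png",cv2.resize(a[:,:,::-1],None,fx=3.5,fy=3.5,interpolation=cv2.INTER_CUBIC))
E
```

```text
[-0.019 -0.002  0.55 ] -0.0001 cur [0.6232 0.0737 0.1205] 0.009 j [-0.    0.18  1.72  0.    1.25 -1.58] F [ 0.7  0.8 -0.7] w 0.65 0.0 t 16.77
```

View pics/f1.png

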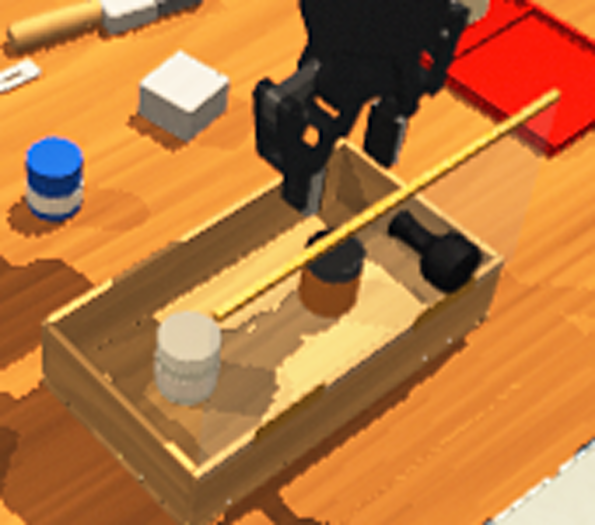

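The amber jar is upright at about (333,272), below and between the open fingers. I'll go down.

>>> arm_command(moves=[[0.3,[-0.015,0,0.1],0],[0.3,[-0.015,0,0.2],0],[0.3,[-0.015,0,0.3],0],[0.3,[-0.015,0,0.4],0],[0.3,[-0.015,0,0.5],0],[0.3,[-0.015,0,0.54],0],[0.3,[-0.015,0,0.54],0],[0.3,[-0.015,0,0.54],0],[-1,[-0.015,0,0.54],0],[-1,[-0.015,0,0.54],0],[-1,[-0.015,0,0.54],0],[-1,[-0.015,0,0.54],0],[-1,[-0.015,0,0.54],0],[-1,[-0.015,0,0.54],0],[-1,[-0.015,0,0.54],0]])

```text
time: 18.07
tool_pos: [0.6269, 0.0732, 0.0413]
tool_rot: [0.001, -0.004, 1.0, -0.0]
contact_force: [0.4, 0.6, 6.4]
gripper_width: 0.412
grasp_force: 59.9
```

>>> arm_command(moves=[[-1,[0,0,-0.1],0],[-1,[0,0,-0.2],0],[-1,[0,0,-0.35],0],[-1,[0,0,-0.5],0],[-1,[0,0,-0.65],0],[-1,[0,0,-0.75],0],[-1,[0,0,-0.75],0],[-1,[0,0,-0.75],0],[-1,[0,0,-0.75],0]])

```text
time: 18.82
tool_pos: [0.6249, 0.0731, 0.1511]
tool_rot: [-0.001, -0.004, 1.0, -0.0]
contact_force: [0.1, 0.3, -1.8]
gripper_width: 0.41
grasp_force: 59.7
```

```bash
python3 - <<'E'
from h import *
go(.573,.335,.145,.025);go(.573,.335,.038,.025)
p=manip.grab_frame("scene");q=manip.grab_frame("top");a=cv2.resize(p["frame"][120:280,240:420],None,fx=2.2,fy=2.2,interpolation=cv2.INTER_CUBIC);b=cv2.resize(q["frame"][120:280,110:290],None,fx=2.2,fy=2.2,interpolation=cv2.INTER_CUBIC)
cv2.imwrite("pics/f2.png",np.hstack([a,b])[:,:,::-1])
E
```

```text
[0.331 1.749 0.041] -0.0026 cur [0.6249 0.0731 0.1511] 0.009 j [-0.    0.15  1.69 -0.    1.3  -1.58] F [ 0.1  0.3 -1.8] w 0.41 59.7 t 18.82
[0.329 1.749 0.754] -0.0026 cur [0.6249 0.0731 0.1511] 0.009 j [-0.    0.15  1.69 -0.    1.3  -1.58] F [ 0.1  0.3 -1.8] w 0.41 59.7 t 18.82
```

View pics/f2.png

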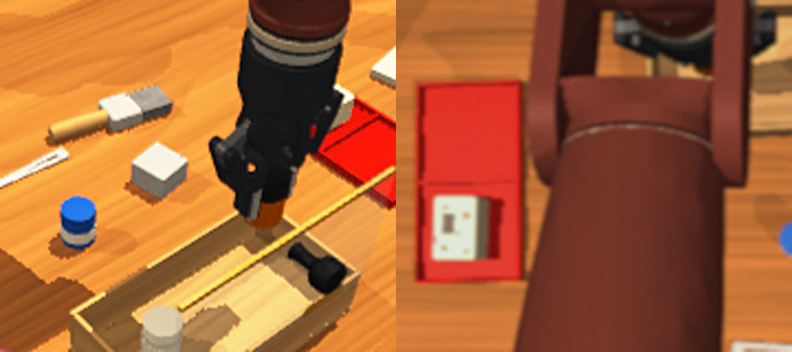

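The firebrick sits in the red tray's near pocket and the amber jar is held upright. I'll carry the jar to the far pocket.

>>> arm_command(moves=[[-1,[0.04,0.2,0],0],[-1,[0.1,0.45,0],0],[-1,[0.15,0.7,0],0],[-1,[0.17,0.85,0],0],[-1,[0.17,0.87,0],0],[-1,[0.17,0.87,0],0]])

```text
time: 19.42
tool_pos: [0.5981, 0.2045, 0.1507]
tool_rot: [-0.001, -0.006, 1.0, -0.0]
contact_force: [0.4, 0.1, -0.1]
gripper_width: 0.405
grasp_force: 59.9
```

>>> arm_command(moves=[[-1,[0.04,0.2,0],0],[-1,[0.1,0.45,0],0],[-1,[0.15,0.7,0],0],[-1,[0.17,0.85,0],0],[-1,[0.17,0.88,0],0],[-1,[0.17,0.88,0],0],[-1,[0.17,0.88,0],0],[-1,[0.17,0.88,0],0]])

```text
time: 20.08
tool_pos: [0.573, 0.3334, 0.1518]
tool_rot: [-0.0, -0.003, 1.0, -0.0]
contact_force: [-0.7, -0.4, 0.2]
gripper_width: 0.406
grasp_force: 60.0
```

```bash
python3 - <<'E'
from h import *
go(.573,.335,.0415,.025)
E
```

```text
[-0.     0.012  0.736] -0.0029 cur [0.573  0.3334 0.1518] 0.007 j [ 0.41  0.22  1.61 -0.    1.31 -1.16] F [-0.7 -0.4  0.2] w 0.406 60.0 t 20.08
```

>>> arm_command(moves=[[-1,[0,0,0.15],0],[-1,[0,0,0.3],0],[-1,[0,0,0.45],0],[-1,[0,0,0.58],0],[-1,[0,0,0.66],0],[-1,[0,0,0.7],0],[-1,[0,0,0.725],0],[-1,[0,0,0.735],0],[-1,[0,0,0.735],0],[-1,[0,0,0.735],0],[-1,[0,0,0.735],0]])

```text
time: 21.0
tool_pos: [0.5733, 0.3356, 0.0435]
tool_rot: [0.001, -0.004, 1.0, 0.0]
contact_force: [-0.3, 0.3, -1.3]
gripper_width: 0.406
grasp_force: 60.0
```

>>> arm_command(moves=[[0.3,[0,0,0.0],0],[0.3,[0,0,0],0],[0.3,[0,0,0],0],[0.3,[0,0,0],0],[0.3,[0,0,0],0],[0.3,[0,0,-0.1],0],[0.3,[0,0,-0.3],0],[0.3,[0,0,-0.5],0],[0.3,[0,0,-0.75],0],[0.3,[0,0,-0.85],0],[0.3,[0,0,-0.85],0],[0.3,[0,0,-0.85],0]])

```text
time: 22.0
tool_pos: [0.5733, 0.3356, 0.1718]
tool_rot: [0.002, -0.004, 1.0, 0.001]
contact_force: [-0.1, 0.2, -0.7]
gripper_width: 0.65
grasp_force: 0.0
```

```bash
python3 - <<'E'
from h import *
go(.623,-.034,.168,.01)
p=manip.grab_frame("scene");b=cv2.resize(p["frame"][120:260,330:470],None,fx=3,fy=3,interpolation=cv2.INTER_CUBIC)
cv2.imwrite("pics/f3.png",b[:,:,::-1])
for n,P in(("flux",[.573,.3334,.046]),("brick",[.472,.3347,.04])): print(n,(proj(p,P)-[330,120])*3)
E
```

```text
[-0.31  -2.467  0.023] -0.0002 cur [0.5733 0.3356 0.1718] 0.009 j [ 0.42  0.2   1.59  0.    1.34 -1.16] F [-0.1  0.2 -0.7] w 0.65 0.0 t 22.0
flux [264.40078    177.34043933]
brick [170.45617514 120.17410552]
```

View pics/f3.png

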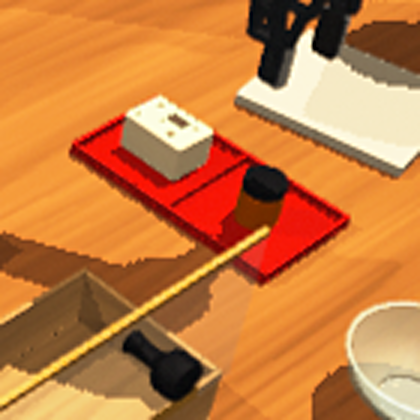

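The red kit is complete, with the brick at (168,135) and the jar at (262,195), both upright in separate pockets. Next is the white jar.

>>> arm_command(moves=[[0.3,[-0.15,-0.9,0],0],[0.3,[-0.15,-0.9,0],0],[0.3,[-0.15,-0.9,0],0],[0.3,[-0.15,-0.9,0],0],[0.3,[-0.15,-0.9,0],0]])

```text
time: 22.47
tool_pos: [0.5955, 0.1972, 0.167]
tool_rot: [-0.002, -0.002, 1.0, -0.001]
contact_force: [0.6, 0.4, 0.2]
gripper_width: 0.646
grasp_force: 0.0
```

>>> arm_command(moves=[[0.3,[-0.15,-0.9,0],0],[0.3,[-0.15,-0.9,0],0],[0.3,[-0.15,-0.9,0],0],[0.3,[-0.15,-0.9,0],0],[0.3,[-0.15,-0.9,0],0]])

```text
time: 22.88
tool_pos: [0.6196, 0.0638, 0.168]
tool_rot: [-0.001, -0.003, 1.0, 0.0]
contact_force: [0.2, 1.2, 0.5]
gripper_width: 0.647
grasp_force: 0.0
```

>>> arm_command(moves=[[0.3,[-0.01,-0.3,0],0],[0.3,[-0.01,-0.6,0],0],[0.3,[-0.01,-0.67,0.1],0],[0.3,[-0.01,-0.67,0.2],0],[0.3,[-0.01,-0.67,0.3],0],[0.3,[-0.01,-0.67,0.3],0],[0.3,[-0.01,-0.67,0.3],0],[0.3,[-0.01,-0.67,0.3],0]])

```text
time: 23.55
tool_pos: [0.6225, -0.0334, 0.1248]
tool_rot: [0.0, -0.005, 1.0, 0.0]
contact_force: [0.8, -0.5, 0.2]
gripper_width: 0.65
grasp_force: 0.0
```

```bash
python3 - <<'E'
from h import *
go(.623,-.034,.041,.01)
E
```

```text
[-0.003 -0.004  0.559] 0.0001 cur [ 0.6225 -0.0334  0.1248] 0.01 j [-0.17  0.16  1.72  0.    1.26 -1.75] F [ 0.8 -0.5  0.2] w 0.65 0.0 t 23.55
```

>>> arm_command(moves=[[0.3,[0,0,0.1],0],[0.3,[0,0,0.2],0],[0.3,[0,0,0.3],0],[0.3,[0,0,0.4],0],[0.3,[0,0,0.5],0],[0.3,[0,0,0.56],0],[0.3,[0,0,0.56],0],[0.3,[0,0,0.56],0],[-1,[0,0,0.56],0],[-1,[0,0,0.56],0],[-1,[0,0,0.56],0],[-1,[0,0,0.56],0],[-1,[0,0,0.56],0],[-1,[0,0,0.56],0],[-1,[0,0,0.56],0]])

```text
time: 24.8
tool_pos: [0.6235, -0.0351, 0.0423]
tool_rot: [0.001, -0.004, 1.0, -0.0]
contact_force: [0.3, 0.6, 5.5]
gripper_width: 0.403
grasp_force: 60.0
```

>>> arm_command(moves=[[-1,[0,0,-0.1],0],[-1,[0,0,-0.2],0],[-1,[0,0,-0.35],0],[-1,[0,0,-0.5],0],[-1,[0,0,-0.65],0],[-1,[0,0,-0.75],0],[-1,[0,0,-0.75],0],[-1,[0,0,-0.75],0],[-1,[0,0,-0.75],0]])

```text
time: 25.55
tool_pos: [0.6213, -0.0347, 0.1517]
tool_rot: [-0.001, -0.004, 1.0, 0.0]
contact_force: [-0.5, 0.6, -1.4]
gripper_width: 0.403
grasp_force: 59.7
```

```bash
python3 - <<'E'
from h import *
a=np.deg2rad(9.66);c=np.array([.5279,-.3336]);u=np.array([np.cos(a),np.sin(a)])
print(c+.0515*u,c-.0515*u)
x,y=c+.0515*u; go(x,y,.15)
E
```

```text
[ 0.57866977 -0.32495824] [ 0.47713023 -0.34224176]
[ 0.301 -1.932  0.011] 0 cur [ 0.6213 -0.0347  0.1517] 0.009 j [-0.18  0.13  1.71  0.    1.3  -1.75] F [-0.5  0.6 -1.4] w 0.403 59.7 t 25.55
```

>>> arm_command(moves=[[-1,[0.04,-0.2,0],0],[-1,[0.08,-0.45,0],0],[-1,[0.12,-0.7,0],0],[-1,[0.15,-0.95,0],0],[-1,[0.15,-0.96,0],0],[-1,[0.15,-0.96,0],0]])

```text
time: 26.05
tool_pos: [0.5996, -0.1806, 0.1509]
tool_rot: [-0.002, -0.003, 1.0, 0.001]
contact_force: [0.4, 0.4, -0.7]
gripper_width: 0.398
grasp_force: 60.0
```

>>> arm_command(moves=[[-1,[0.04,-0.2,0],0],[-1,[0.08,-0.45,0],0],[-1,[0.12,-0.7,0],0],[-1,[0.14,-0.9,0],0],[-1,[0.15,-0.97,0],0],[-1,[0.15,-0.97,0],0],[-1,[0.15,-0.97,0],0],[-1,[0.15,-0.97,0],0]])

```text
time: 26.72
tool_pos: [0.5799, -0.3226, 0.1522]
tool_rot: [-0.001, -0.005, 1.0, 0.001]
contact_force: [-0.3, 0.6, -1.6]
gripper_width: 0.408
grasp_force: 60.1
```

```bash
python3 - <<'E'
from h import *
go(.5787,-.325,.0425)
E
```

```text
[ 0.007 -0.017  0.731] 0 cur [ 0.5799 -0.3226  0.1522] 0.01 j [-0.62  0.22  1.6   0.    1.32 -2.2 ] F [-0.3  0.6 -1.6] w 0.408 60.1 t 26.72
```

>>> arm_command(moves=[[-1,[0,-0.01,0.15],0],[-1,[0,-0.01,0.3],0],[-1,[0,-0.01,0.45],0],[-1,[0,-0.01,0.58],0],[-1,[0,-0.01,0.66],0],[-1,[0,-0.01,0.7],0],[-1,[0,-0.01,0.725],0],[-1,[0,-0.01,0.735],0],[-1,[0,-0.01,0.735],0],[-1,[0,-0.01,0.735],0],[-1,[0,-0.01,0.735],0]])

```text
time: 27.63
tool_pos: [0.5805, -0.3268, 0.0443]
tool_rot: [0.001, -0.004, 1.0, -0.001]
contact_force: [0.0, -0.8, -0.5]
gripper_width: 0.403
grasp_force: 60.1
```

>>> arm_command(moves=[[0.3,[0,0,0.0],0],[0.3,[0,0,0],0],[0.3,[0,0,0],0],[0.3,[0,0,0],0],[0.3,[0,0,0],0],[0.3,[0,0,-0.1],0],[0.3,[0,0,-0.3],0],[0.3,[0,0,-0.5],0],[0.6,[0,0,-0.75],0],[0.6,[0,0,-0.85],0],[0.6,[0,0,-0.85],0],[0.6,[0,0,-0.85],0]])

```text
time: 28.63
tool_pos: [0.5805, -0.3268, 0.1726]
tool_rot: [0.001, -0.004, 1.0, -0.001]
contact_force: [0.0, -0.1, -0.2]
gripper_width: 0.799
grasp_force: 0.0
```

```bash
python3 - <<'E'
from h import *
p=manip.grab_frame("top");hsv=cv2.cvtColor(p["frame"],cv2.COLOR_RGB2HSV)
m=cv2.inRange(hsv,(0,0,110),(180,70,255));k=np.zeros_like(m);k[215:252,218:256]=m[215:252,218:256]
r=cv2.minAreaRect(max(cv2.findContours(k,0,1)[0],key=cv2.contourArea));print(r,at(p,*r[0],.03))
w=np.array([at(p,a[0],a[1],.03)[:2] for a in cv2.boxPoints(r)]);print(w, np.degrees(np.arctan2(*(np.diff(w,axis=0)[:,::-1].T))))
go(.4456,.1137,.17,np.deg2rad(11))
q=manip.grab_frame("scene");b=cv2.resize(q["frame"][220:390,80:260],None,fx=2.5,fy=2.5,interpolation=cv2.INTER_CUBIC)
cv2.imwrite("pics/g1.png",b[:,:,::-1])
E
```

```text
((237.59616088867188, 235.4807586669922), (20.003841400146484, 20.592191696166992), 78.69007110595703) [0.44564871 0.11316528 0.03      ]
[[0.46263403 0.14012673]
 [0.47178082 0.09556659]
 [0.42874466 0.08633275]
 [0.41959954 0.13070811]] [ -78.40012194 -167.89021912  101.64480106]
[8.670e-01 2.939e+00 2.000e-03] -0.0292 cur [ 0.5795 -0.3261  0.1702] 0.009 j [-0.62  0.21  1.59 -0.    1.34 -2.2 ] F [-0.6  0.1  0.2] w 0.8 0.0 t 28.68
```

View pics/g1.png

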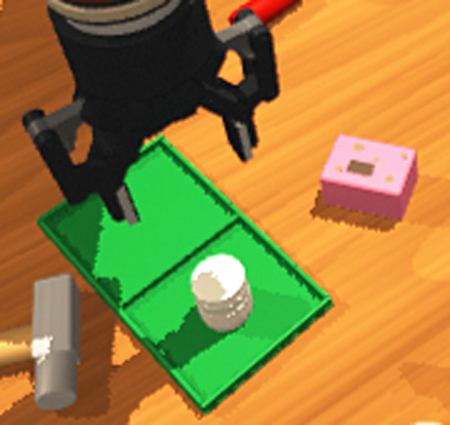

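The white jar stands upright in the green tray's far pocket at (222,290). Last is the steel block.

>>> arm_command(moves=[[0.6,[0.289,0.98,0],0],[0.6,[0.289,0.98,0],0],[0.6,[0.289,0.98,0],0],[0.6,[0.289,0.98,0],0],[0.6,[0.289,0.98,0],0]])

```text
time: 29.15
tool_pos: [0.5323, -0.1746, 0.167]
tool_rot: [-0.003, -0.006, 1.0, 0.002]
contact_force: [0.7, -0.2, -0.0]
gripper_width: 0.799
grasp_force: 0.0
```

>>> arm_command(moves=[[0.6,[0.289,0.98,0],0],[0.6,[0.289,0.98,0],0],[0.6,[0.289,0.98,0],0],[0.6,[0.289,0.98,0],0],[0.6,[0.289,0.98,0],0]])

```text
time: 29.57
tool_pos: [0.4881, -0.0293, 0.168]
tool_rot: [-0.002, -0.006, 1.0, 0.001]
contact_force: [0.1, -0.2, -0.5]
gripper_width: 0.803
grasp_force: 0.0
```

>>> arm_command(moves=[[0.6,[0.289,0.98,0],-0.031],[0.6,[0.289,0.98,0],-0.031],[0.6,[0.289,0.98,0],-0.031],[0.6,[0.289,0.98,0.2],-0.031],[0.6,[0.289,0.98,0.4],-0.031],[0.6,[0.289,0.98,0.4],-0.031],[0.6,[0.289,0.98,0.4],-0.031],[0.6,[0.289,0.98,0.4],-0.031]])

```text
time: 30.23
tool_pos: [0.4467, 0.1127, 0.1109]
tool_rot: [0.0, -0.101, 0.995, -0.0]
contact_force: [0.4, -0.2, 1.1]
gripper_width: 0.798
grasp_force: 0.0
```

```bash
python3 - <<'E'
from h import *
go(.4456,.1135,.029,.2)
E
```

```text
[0.006 0.007 0.546] 0.0003 cur [0.4467 0.1127 0.1109] 0.202 j [ 0.09 -0.21  2.12 -0.    1.24 -1.69] F [ 0.4 -0.2  1.1] w 0.798 0.0 t 30.23
```

>>> arm_command(moves=[[0.6,[0.006,0.006,0.15],0],[0.6,[0.006,0.006,0.3],0],[0.6,[0.006,0.006,0.45],0],[0.6,[0.006,0.006,0.53],0],[0.6,[0.006,0.006,0.53],0],[0.6,[0.006,0.006,0.53],0],[-1,[0.006,0.006,0.53],0],[-1,[0.006,0.006,0.53],0],[-1,[0.006,0.006,0.53],0],[-1,[0.006,0.006,0.53],0],[-1,[0.006,0.006,0.53],0],[-1,[0.006,0.006,0.53],0],[-1,[0.006,0.006,0.53],0]])

```text
time: 31.32
tool_pos: [0.4472, 0.114, 0.0335]
tool_rot: [0.002, -0.102, 0.995, -0.001]
contact_force: [-0.4, -2.9, 5.9]
gripper_width: 0.505
grasp_force: 63.4
```

>>> arm_command(moves=[[-1,[0,0,-0.1],0],[-1,[0,0,-0.25],0],[-1,[0,0,-0.4],0],[-1,[0,0,-0.6],0],[-1,[0,0,-0.68],0],[-1,[0,0,-0.7],0],[-1,[0,0,-0.7],0],[-1,[0,0,-0.7],0]])

```text
time: 31.98
tool_pos: [0.4437, 0.1142, 0.1341]
tool_rot: [-0.001, -0.102, 0.995, 0.0]
contact_force: [-0.4, -0.4, -4.7]
gripper_width: 0.516
grasp_force: 63.0
```

```bash
python3 - <<'E'
from h import *
go(.4771,-.3422,.13,.169)
E
```

```text
[ 0.397 -3.025  0.027] 0.0055 cur [0.4437 0.1142 0.1341] 0.203 j [ 0.09 -0.25  2.11  0.    1.29 -1.69] F [-0.4 -0.4 -4.7] w 0.516 63.0 t 31.98
```

>>> arm_command(moves=[[-1,[0.03,-0.2,0],0],[-1,[0.06,-0.4,0],0],[-1,[0.08,-0.6,0],0],[-1,[0.13,-1,0],0],[-1,[0.13,-1,0],0]])

```text
time: 32.4
tool_pos: [0.4548, -0.0395, 0.1335]
tool_rot: [-0.002, -0.101, 0.995, -0.0]
contact_force: [0.1, 0.7, -4.2]
gripper_width: 0.51
grasp_force: 63.6
```

>>> arm_command(moves=[[-1,[0.03,-0.22,0],0],[-1,[0.06,-0.45,0],0],[-1,[0.09,-0.7,0],0],[-1,[0.13,-1,0],0],[-1,[0.13,-1,0],0]])

```text
time: 32.82
tool_pos: [0.4664, -0.1926, 0.1341]
tool_rot: [-0.001, -0.099, 0.995, -0.001]
contact_force: [-0.4, 0.4, -4.7]
gripper_width: 0.513
grasp_force: 64.0
```

>>> arm_command(moves=[[-1,[0.03,-0.22,0],0],[-1,[0.06,-0.45,0],0],[-1,[0.09,-0.7,0],0],[-1,[0.12,-0.9,0],0],[-1,[0.13,-1,0],0],[-1,[0.13,-1,0],0],[-1,[0.13,-1,0],0],[-1,[0.13,-1,0],0]])

```text
time: 33.48
tool_pos: [0.4778, -0.3366, 0.134]
tool_rot: [-0.001, -0.102, 0.995, 0.002]
contact_force: [0.2, -0.2, -4.3]
gripper_width: 0.508
grasp_force: 64.4
```

```bash
python3 - <<'E'
from h import *
go(.4771,-.3422,.0385,.169)
E
```

```text
[ 0.011 -0.038  0.636] 0.0056 cur [ 0.4778 -0.3366  0.134 ] 0.204 j [-0.74  0.07  1.81  0.    1.27 -2.52] F [ 0.2 -0.2 -4.3] w 0.508 64.4 t 33.48
```

>>> arm_command(moves=[[-1,[0.01,-0.03,0.15],0],[-1,[0.01,-0.03,0.3],0],[-1,[0.01,-0.03,0.43],0],[-1,[0.01,-0.03,0.53],0],[-1,[0.01,-0.03,0.59],0],[-1,[0.01,-0.03,0.62],0],[-1,[0.01,-0.03,0.635],0],[-1,[0.01,-0.03,0.635],0],[-1,[0.01,-0.03,0.635],0],[-1,[0.01,-0.03,0.635],0]])

```text
time: 34.32
tool_pos: [0.4787, -0.3435, 0.042]
tool_rot: [0.001, -0.102, 0.995, -0.001]
contact_force: [-0.3, 0.5, -5.6]
gripper_width: 0.514
grasp_force: 64.2
```

```bash
python3 - <<'E'
from h import *
go(.4771,-.3422,.0375,.169)
E
```

```text
[0.009 0.011 0.03 ] 0.0055 cur [ 0.4787 -0.3435  0.042 ] 0.204 j [-0.75  0.19  1.84  0.    1.1  -2.52] F [-0.3  0.5 -5.6] w 0.514 64.2 t 34.32
```

>>> arm_command(moves=[[-1,[0,0,0.02],0],[-1,[0,0,0.025],0],[-1,[0,0,0.025],0],[-1,[0,0,0.025],0],[0.4,[0,0,0.025],0],[0.4,[0,0,0.025],0],[0.4,[0,0,0.025],0],[0.4,[0,0,0.025],0],[0.4,[0,0,0.025],0],[0.4,[0,0,-0.1],0],[0.4,[0,0,-0.3],0],[0.4,[0,0,-0.5],0],[0.4,[0,0,-0.75],0],[0.4,[0,0,-0.95],0],[0.4,[0,0,-1],0],[0.4,[0,0,-1],0],[0.4,[0,0,-1],0]])

```text
time: 35.73
tool_pos: [0.4778, -0.3428, 0.1902]
tool_rot: [-0.0, -0.102, 0.995, 0.0]
contact_force: [0.7, 0.5, -0.4]
gripper_width: 0.699
grasp_force: 0.0
```

```bash
python3 - <<'E'
from h import *
go(.4771,-.3422,.0375,.169)
q=manip.grab_frame("scene");b=cv2.resize(q["frame"][130:400,80:460],None,fx=2,fy=2,interpolation=cv2.INTER_CUBIC)
cv2.imwrite("pics/end.png",b[:,:,::-1])
E
```

```text
[0.003 0.005 1.018] 0.0055 cur [ 0.4778 -0.3428  0.1902] 0.203 j [-0.75  0.01  1.76 -0.    1.36 -2.52] F [ 0.7  0.5 -0.4] w 0.699 0.0 t 35.73
```

View pics/end.png

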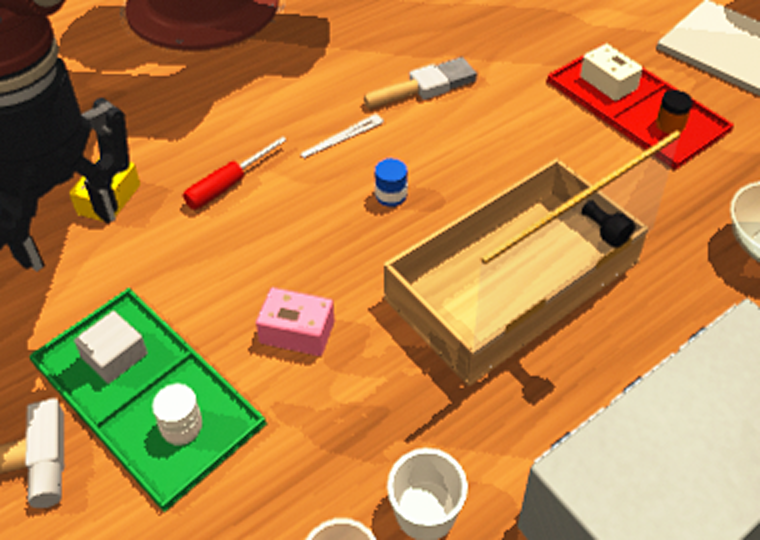

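All four things stand in their pockets: the block at (110,345), the white jar at (178,413), the brick at (611,72) and the amber jar at (674,112). The flap is upright and the blue jar hasn't moved.

```bash
python3 -c "
from plant import manip
print(manip.job_done())"
```

```text
the job is handed in; nothing more can be done
None
```

Both kits are made up in the required order, the flap is left standing open, the blue jar was not touched, and the job is handed in (the hand-in returned no verdict).

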